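# Clamp a pocket oscilloscope in the ratchet-lever bench vice

### The job

Clamp the pocket oscilloscope in the small bench vice: work the ratchet lever clockwise, and each time it nears the end of its swing lift it off its serrations, swing it back, let it drop in again and go on turning. Tighten gently by feel until the push on the knob has risen from the 7 N of free running to about 12 N, so that the case sits firmly between both jaws without being crushed, then let go with the lever down in its serrations. Leave the other things on the bench where they are.

Things in the scene. Friction and masses are not known exactly. Their poses are not given: they have to be found in the camera images.
- vice: Small aluminium bench vice fixed to the bench, base 250 x 90 mm. Origin on the bench top under the upright spindle, in the middle of the grey gear housing (70 x 76 mm, top at 46 mm) at the end near the robot; x runs along the vice from the housing to the fixed jaw, z up. The lever points from the spindle roughly along -x and swings only 0.8 rad to either side of -x, between two steel pins.
- spindle_top (a point): Point on the axis of the upright spindle, 104 mm above the bench, at the top of its screw head. Turning clockwise seen from above (knob going from -y to +y of the vice) closes the moving jaw by 10 mm per radian; the jaw stays where it is when the lever is let go. In all 0.9 to 2.4 rad are needed, more than the lever has left at first.
- knob (a point): Black upright cylindrical knob, free to revolve, at the lever's end, 22 mm diameter, 50 mm tall (75 to 125 mm above the bench with the lever down), 85 mm from the spindle axis; the 13 mm lever bar runs under it, top at 77 mm. The point is on its centre line, 104 mm up with the lever down. Pushed along its circle it needs 6 to 7 N while the jaw runs free; 20 N clamping shows as 9 N, 45 N as 11 to 12 N, 75 N as 15 N.
- serrations (a point): Ring of 16 upright serrations round the spindle, under the lever's hub, 57 mm above the bench. Spring and weight hold the lever down in them with 3 to 4.5 N. Lifted 6 mm or more (it stops at 13 mm) the lever swings freely. Teeth are 0.39 rad apart, play 0.04 rad, tips rounded: let down tip on tip, the lever may stay up to 5 mm high until turned a little.
- pad: Black sprung pad (96 mm wide, 19 mm high) on the moving jaw; origin in its face at mid-width, 18 mm above the bench, x as the vice's. It advances with the jaw until the oscilloscope is pushed against the fixed jaw; then it stands still, and each further mm of jaw travel (0.1 rad of lever) adds about 18 N of clamping.
- fixed_jaw: Fixed jaw with a black rubber face, 100 mm wide, bolted on the vice's rails; origin in its face, in the middle of the width, 18 mm above the bench. Its place along the vice differs from case to case.
- scope: Pale pocket oscilloscope, 156 x 75 x 34 mm, lying screen up loose on the vice's rails between the two jaws; origin at the centre of its underside, its x axis along its 156 mm length (across the vice), its 75 mm width lies between the jaws with some free room on either side.
- solder_spool: Bystander: grey spool, 60 mm diameter, 34 mm high; origin at the centre of its underside.
- screwdriver: Bystander: blue-handled screwdriver lying on the bench, 171 x 28 x 26 mm; origin at the centre of its underside.
- paste_tin: Bystander: tin with a red lid, 57 mm diameter, 68 mm high; origin at the centre of its underside.
- flux_lid: Bystander: pale round lid, 51 mm diameter, 9 mm high; origin at the centre of its underside.
- side_cutters: Bystander: side cutters with red handles, 109 x 58 x 12 mm; origin at the centre of its underside.
- chip_case: Bystander: flat yellow case with a window lid, 95 x 88 x 23 mm; origin at the centre of its underside.

How it is judged:
By the outcome, as a careful person would: the job done as asked, in the order asked, and still so for the second after the job is handed in, with the robot touching nothing.
It also fails if it takes over 67 s, if anything falls off the work surface, if the arm or the gripper's body presses on something with over 40 N, if the wrist force passes 120 N, or if a joint passes its speed limit or range.

### The arm

A 6-joint arm with a two-finger parallel gripper is mounted at the origin on a cart in front of the work surface, level with it; the furniture and walls round the work are solid. World frame = base frame: x ahead of the robot, y to its left, z up, the work surface at z = 0. Lengths are in m, angles in rad, forces in N, time in s.
With the tool pointing down it reaches from about 0.3 to 0.875 m from the base axis. Payload 6.4 kg.
Tool frame: the origin (TCP) lies midway between the tips of the shut fingers; the grasp point (between the pads) lies manip.pinch_z behind it (manip.pinch_z is the distance from the TCP to the grasp point, in m); y points along the fingers, z is the direction in which the jaws open and shut, and the axes are right-handed (so a half turn about y gives the same grasp; the last joint's range is limited). The gripper opens to 88 mm and grips with 3 to 60 N. Pads are 18 mm wide; open, the fingers measure 123 mm over their backs; the gripper's body (75 mm by 187 mm) begins 45 mm behind the grasp point.
Start: joints at [-1.476, 0.181, 1.607, -0, 1.354, -0.206], TCP at [0.17, -0.549, 0.239] pointing down, gripper open.
Joint ranges: [-2.99, 2.99], [-0.89, 2.07], [0.3, 2.58], [-1.14, 4.28], [0, 2.63], [-3.12, 3.12]. Speed limits (rad/s): [2.57, 2.57, 3.01, 3.14, 3.14, 3.14].

### API

Orientations are given as a unit quaternion [x, y, z, w].
In Python, from workcell import monitor, vision, manip gives the robot as it stands.
- The arm moves only by the tool apply_moves, never from a script. Its argument "moves" is a list of rows, each a list of 3 entries, a list of its own where there are three numbers: the shift along the tool's x, y, z in cm, then the turn about the tool's y in rad, then the closure, from 0 (fully open) to 1 (shut). In form: [[[x, y, z], yaw, gripper], ...]. A call has 1 to 12 rows; each row is the pose to reach, as a shift and turn from the pose commanded when the call began, along the tool's axes at that moment; what a row does not reach only later rows make up. A row lasts 1/8 s, in which the tool goes at most 62.5 mm and 10.7 degrees, less where a joint would pass 70% of its speed; a pose out of reach is approached as far as the arm can. A call with a gripper value outside its range is refused whole. The fingers move at their own pace and stop on an object; "grip_force" is the grip in N (left out, the last holds). Time passes only in rows, so rows that repeat a pose let the fingers close. It gives the time, the measured TCP pose, the force and the opening at its end, in the units of the state.
- monitor.read_state(): the state, without advancing time (a new reading comes with each control period).
- vision.grab_frame(name): name is "scene" or "side" or "wrist"; returns the picture (420x560x3 uint8, blue, green, red); there is no depth.
- vision.calibration(name): a dict with "fov_y" (degrees; the focal length in pixels is half the picture's height over the tangent of half this angle, whatever the lens; pixels are square), "cx", "cy" (the principal point, pixels), "k1" (the pictures are not rectified: a ray, as slopes to the right and down, at radius r is drawn at 1 + k1 r^2 times it, then the intrinsics apply), "extrinsics" (4x4, takes a point from camera to world coordinates). Camera axes: x right, y down, z forward; pixel columns grow to the right and rows downward; lengths in m; the calibration is good to about 2 mm. A picture is of the moment at which its call begins: read the wrist's pose just before it. calibration takes no time and is no camera call; for the wrist camera it gives the pose at the moment of the call.
- manip.close_job(): hands the job in, once; it reports no verdict.
The state is a dict: "time_s": time; "joints": joint angles; "joint_velocities": joint speeds; "tau": joint torques, N m; "eef_pos": TCP position; "ee_rot": TCP orientation; "force": force on the tool from outside, world axes, zero at the start; "torque": the same for the moment, N m; "opening": opening from 0.0 (shut) to 1.0 (fully open).
Only numpy, scipy, OpenCV 4.12 (cv2) and the standard library are available. Lean on these libraries where they do the work, as an engineer would, in place of code of your own. Each camera call takes 0.05 s, during which the arm holds its last target.

## Working session

There is one attempt and no reset: what is moved stays moved. The work goes in short steps, Python scripts to look and compute and a tool call to move; the robot and the scene stay as the last step left them, time stands still between calls to the robot, and variables do not carry over. Pictures are saved under pics/ and viewed, and the job is handed in when it is done.

Besides the shell and the picture viewer there is one more tool, called after "Request:" in YAML: its name, and indented under it one key for each argument. apply_moves: Moves the arm, as the interface text tells. Its arguments: {"type":"object","properties":{"moves":{"type":"array","items":{"type":"array"}},"grip_force":{"type":"number"}},"required":["moves"]}

```bash
mkdir -p pics; ls
cat > h.py <<'E'
import numpy as np, cv2
from workcell import monitor, vision, manip
def px2ray(c,u,v):
    f=210/np.tan(np.radians(c['fov_y'])/2)
    K=np.array([[f,0,c['cx']],[0,f,c['cy']],[0,0,1]])
    x=np.array([(u-c['cx'])/f,(v-c['cy'])/f]);s=x.copy()
    for _ in range(30): s=x/(1+c['k1']*(s@s))
    E=np.array(c['extrinsics']);return E[:3,3],E[:3,:3]@np.array([s[0],s[1],1])
def at_z(c,u,v,z):
    o,d=px2ray(c,u,v);return o+d*(z-o[2])/d[2]
def proj(c,p):
    f=210/np.tan(np.radians(c['fov_y'])/2)
    E=np.array(c['extrinsics']);q=E[:3,:3].T@(np.array(p)-E[:3,3]);s=q[:2]/q[2]
    s=s*(1+c['k1']*(s@s));return s*f+np.array([c['cx'],c['cy']])
E
python3 - <<'E'
from h import *
s=monitor.read_state();print(s, manip.pinch_z)
for n in ['scene','side','wrist']:
    c=vision.calibration(n);print(n,c)
    cv2.imwrite(f'pics/{n}0.png',vision.grab_frame(n))
E
```

```text
pics
{'time_s': 0.0, 'joints': array([-1.47629928e+00,  1.81516877e-01,  1.60794900e+00,  7.41104885e-06,
        1.35381069e+00, -2.06284545e-01]), 'joint_velocities': array([-6.37366904e-04,  2.06265181e-03, -1.37422125e-05, -4.06392574e-04,
       -3.72210972e-04,  7.73651983e-04]), 'tau': array([ 1.36453356e-03, -4.33867300e+01, -3.41850936e+01,  7.04165432e-02,
        3.86435667e-02, -1.48717077e-04]), 'eef_pos': array([ 0.1703315 , -0.54865667,  0.23785225]), 'ee_rot': array([-0.10590553,  0.6997195 , -0.69853094,  0.10597716]), 'force': array([-0.98839921, -0.19034282,  0.29283849]), 'torque': array([ 0.02047889, -0.04494483,  0.05536652]), 'opening': 0.9986637451413641} 0.0187
scene {'fov_y': 46.8716923357766, 'cx': 269.22626806794665, 'cy': 218.10907247716204, 'k1': -0.15690516253865847, 'extrinsics': array([[-0.90525356, -0.17475588,  0.38726783,  0.14096097],
       [-0.42461112,  0.34019439, -0.83903109,  1.16599863],
       [ 0.01487927, -0.92397411, -0.38216547,  0.61147412],
       [ 0.        ,  0.        ,  0.        ,  1.        ]])}
side {'fov_y': 55.18224014882864, 'cx': 275.51655875878816, 'cy': 204.85753346615823, 'k1': 0.005739749891521133, 'extrinsics': array([[ 0.89835193, -0.25926294,  0.35460758,  0.34123878],
       [-0.43927281, -0.52691426,  0.72759931, -0.59499922],
       [-0.00179174, -0.80940971, -0.58724161,  0.61096436],
       [ 0.        ,  0.        ,  0.        ,  1.        ]])}
wrist {'fov_y': 63.524675604237395, 'cx': 274.6754776240922, 'cy': 212.1072763002613, 'k1': -0.008136795991912244, 'extrinsics': array([[ 0.29624887, -0.9195287 , -0.25827037,  0.23665773],
       [-0.95510928, -0.28569179, -0.07839942, -0.5296996 ],
       [-0.0016952 ,  0.26990217, -0.96288626,  0.38366865],
       [ 0.        ,  0.        ,  0.        ,  1.        ]])}
```

View pics/scene0.png

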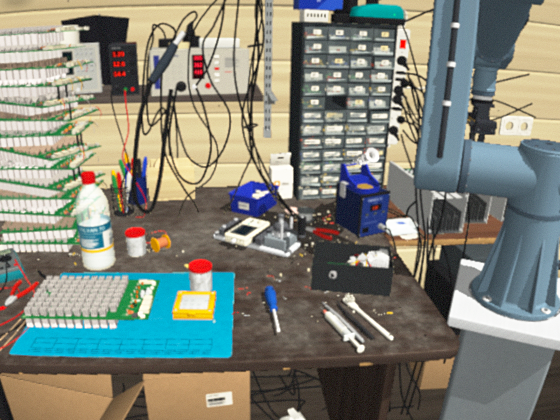

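View pics/side0.png

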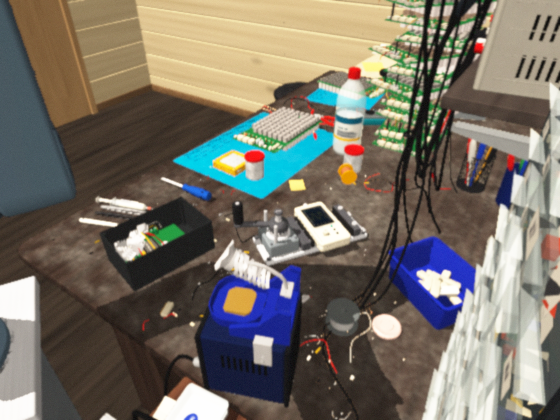

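View pics/wrist0.png

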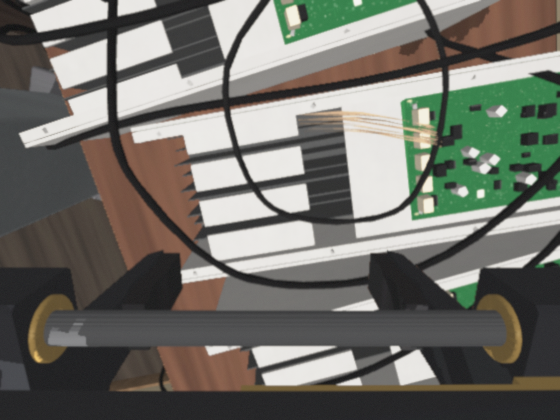

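Run:
```python
import cv2
a=cv2.imread('pics/scene0.png');b=cv2.imread('pics/side0.png')
cv2.imwrite('pics/sc.png',cv2.resize(a[190:290,200:333],None,fx=6,fy=6,interpolation=3))
cv2.imwrite('pics/sd.png',cv2.resize(b[180:280,210:380],None,fx=4.7,fy=4.7,interpolation=3))
```

```text
(no output)
```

View pics/sc.png

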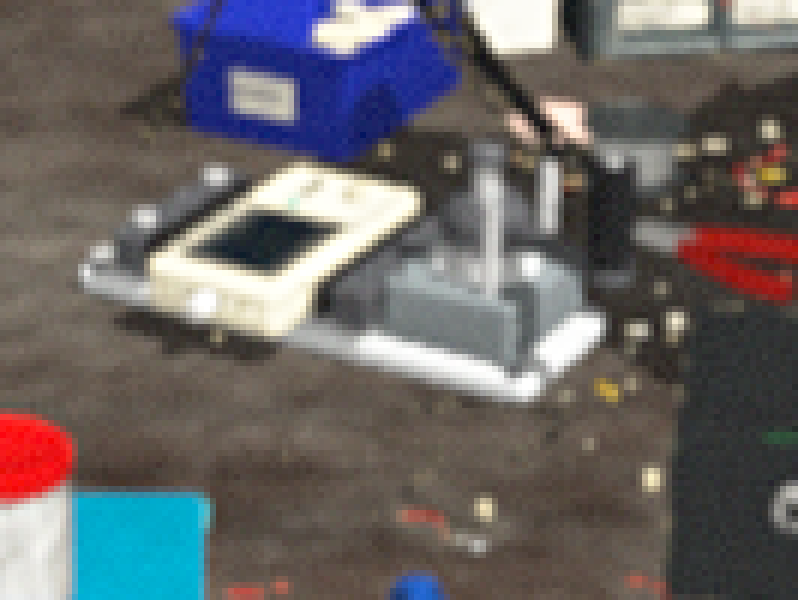

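View pics/sd.png

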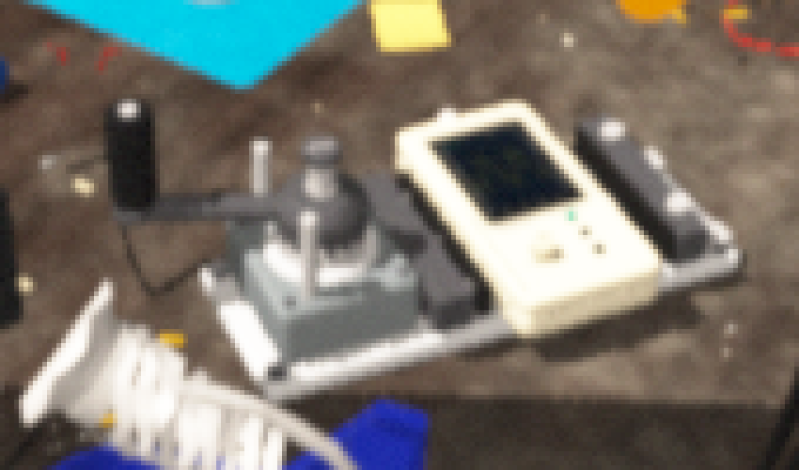

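Run:
```python
from h import *
a=vision.calibration('scene');b=vision.calibration('side')
def S(u,v):return 200+u/6,190+v/6
def D(u,v):return 210+u/4.7,180+v/4.7
k1=at_z(a,*S(612,168),.125);k2=at_z(b,*D(130,107),.125)
s1=at_z(a,*S(488,150),.104);s2=at_z(b,*D(320,143),.104)
print(k1,k2,s1,s2)
# jaw/axis: base bottom corners z~? side view: near-left(200,270) near (270,390) far right (742,265)
for p in [(200,270),(270,390),(740,270)]: print(at_z(b,*D(*p),.0))
for p in [(85,280),(530,395),(603,320)]: print(at_z(a,*S(*p),.0))
#scope top corners z~.034+rail
for p in [(397,135),(520,105),(510,320),(660,270)]: print('sc',at_z(b,*D(*p),.05))
```

```text
[0.55729116 0.05774677 0.125     ] [0.56746182 0.04843081 0.125     ] [0.63479912 0.01589827 0.104     ] [0.64344906 0.01278927 0.104     ]
[0.60540875 0.06949389 0.        ]
[ 0.60069405 -0.02224319  0.        ]
[ 0.84536543 -0.04842506  0.        ]
[0.8462595  0.03210084 0.        ]
[0.59644679 0.04813208 0.        ]
[ 0.59619522 -0.04272041  0.        ]
sc [0.71308327 0.06654359 0.05      ]
sc [0.7815323  0.06152388 0.05      ]
sc [ 0.69289568 -0.07608442  0.05      ]
sc [ 0.77150262 -0.07713928  0.05      ]
```

```bash
python3 - <<'E'
from h import *
from scipy.spatial.transform import Rotation as Ro
a=vision.calibration('scene');b=vision.calibration('side')
s=monitor.read_state();print(Ro.from_quat(s['ee_rot']).as_matrix().round(3))
print('stand base',[at_z(a,u,v,0).round(3) for u,v in [(385,233),(340,228),(362,236)]],[at_z(b,u,v,0).round(3) for u,v in [(205,378),(292,392)]])
# top: side view (240,300) and scene (362,180)
def tri(p,q):
    o1,d1=px2ray(a,*p);o2,d2=px2ray(b,*q)
    A=np.c_[d1,-d2];t=np.linalg.lstsq(A,o2-o1,rcond=None)[0];x=o1+d1*t[0];y=o2+d2*t[1];return ((x+y)/2).round(3),np.linalg.norm(x-y).round(4)
print(tri((372,155),(228,258)),tri((345,165),(291,278)))
print('bin',[at_z(a,u,v,0).round(3) for u,v in [(314,288),(392,294)]],[at_z(b,u,v,.07).round(3) for u,v in [(105,236),(180,203),(212,230),(135,260)]])
E
python3 - <<'E'
import cv2
a=cv2.imread('pics/scene0.png')
cv2.imwrite('pics/sc2.png',cv2.resize(a[140:310,290:430],None,fx=3.5,fy=3.5,interpolation=3))
E
```

```text
[[-0.955 -0.     0.296]
 [-0.296  0.001 -0.955]
 [-0.    -1.    -0.001]]
stand base [array([ 0.386, -0.232,  0.   ]), array([ 0.526, -0.205,  0.   ]), array([ 0.446, -0.177,  0.   ])] [array([ 0.397, -0.218,  0.   ]), array([ 0.513, -0.301,  0.   ])]
(array([ 0.451, -0.223,  0.246]), np.float64(0.0049)) (array([ 0.536, -0.246,  0.195]), np.float64(0.0015))
bin [array([0.471, 0.181, 0.   ]), array([0.289, 0.125, 0.   ])] [array([0.303, 0.133, 0.07 ]), array([0.473, 0.179, 0.07 ]), array([0.508, 0.053, 0.07 ]), array([0.345, 0.032, 0.07 ])]
```

View pics/sc2.png

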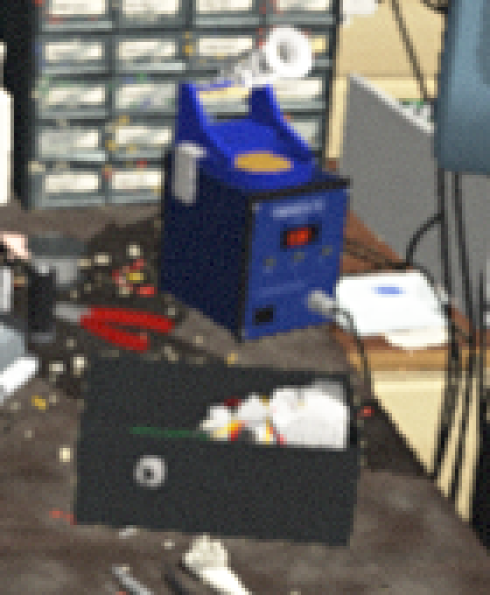

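Request:
apply_moves:
  moves:
    - [[0,-6,0],0,0]
    - [[0,-12,0],0,0]
    - [[0,-18,0],0,0]
    - [[-4,-18,-3.3],0.1,0]
    - [[-8,-18,-6.6],0.2,0]
    - [[-12.5,-18,-10.4],0.3,0]
    - [[-17,-18,-14.1],0.4,0]
    - [[-21.5,-18,-17.8],0.4,0]
    - [[-26,-18,-21.6],0.4,0]
    - [[-30.5,-18,-25.3],0.4,0]
    - [[-35,-18,-29],0.4,0]
    - [[-39.5,-18,-32.8],0.4,0]
  grip_force: 20

```text
time_s: 1.65
eef_pos: [0.4511, -0.1171, 0.4187]
ee_rot: [-0.035, -0.706, 0.706, 0.035]
force: [-0.5, -0.7, 0.1]
opening: 1.0
```

Request:
apply_moves:
  moves:
    - [[-2.4,0,-4.5],0,0]
    - [[-4.8,0,-9],0,0]
    - [[-7.2,2,-13.5],0,0]
    - [[-9.4,7,-18],0,0]
    - [[-9.4,12,-18],0,0]
    - [[-9.4,12,-18],0,0]
    - [[-9.4,12,-18],0,0]

```text
time_s: 2.52
eef_pos: [0.5625, 0.0504, 0.3008]
ee_rot: [-0.036, -0.706, 0.706, 0.034]
force: [-0.1, -0.0, 1.2]
opening: 1.0
```

Run:
```python
from h import *
import pickle
s=monitor.read_state();c=vision.calibration('wrist');im=vision.grab_frame('wrist')
pickle.dump(c,open('w1.pkl','wb'))
print(s['time_s'],s['eef_pos'],s['ee_rot'],s['force'])
cv2.imwrite('pics/w1.png',cv2.resize(im,(800,600),interpolation=3))
```

```text
2.525 [0.56250482 0.05039377 0.30082235] [-0.03596912 -0.70614095  0.70631611  0.03447797] [-0.10252818 -0.0304372   1.18541581]
```

View pics/w1.png

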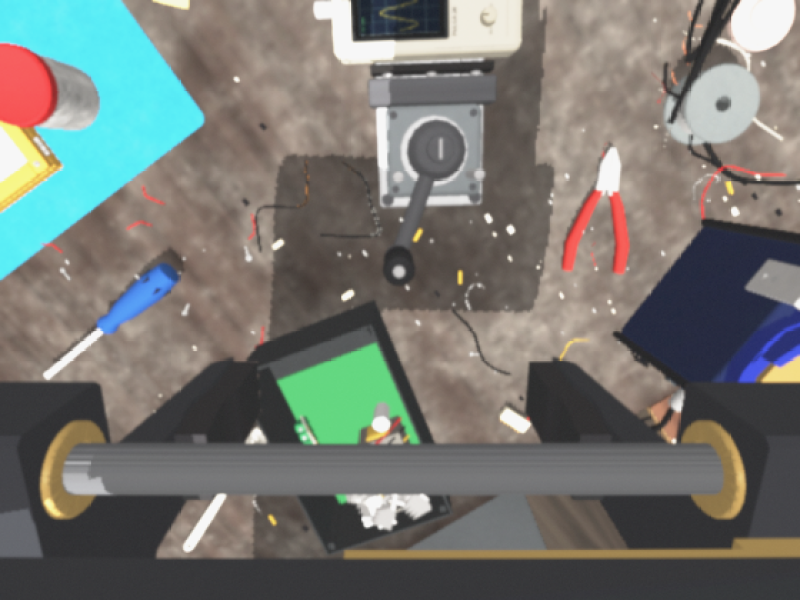

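Run:
```python
from h import *
import pickle
c=pickle.load(open('w1.pkl','rb'))
im=cv2.imread('pics/w1.png')
cv2.imwrite('pics/w1c.png',cv2.resize(im[80:300,330:530],(545*4//4*1,600),interpolation=3))
g=lambda u,v,z:at_z(c,u/1.42857,v/1.42857,z).round(4)
print('knob',g(400,270,.125),'spindle',g(440,147,.104))
print('housing',g(378,204,.046),g(482,204,.046),g(484,105,.046),g(386,105,.046))
print('scope edge',g(336,55,.05),g(522,52,.05))
```

```text
knob [0.5647 0.0437 0.125 ] spindle [0.6418 0.0089 0.104 ]
housing [0.6045 0.0567 0.046 ] [ 0.5961 -0.0274  0.046 ] [ 0.671  -0.0328  0.046 ] [0.6785 0.0425 0.046 ]
scope edge [0.7164 0.0759 0.05  ] [ 0.7047 -0.0621  0.05  ]
```

View pics/w1c.png

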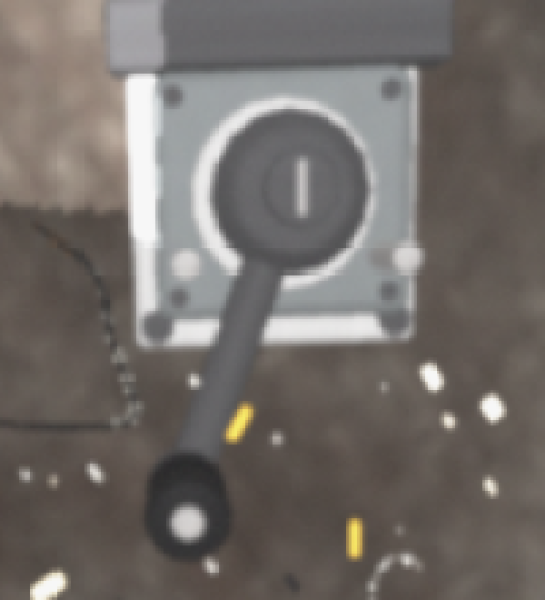

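Request:
apply_moves:
  moves:
    - [[-0.3,4,0.6],0,0.2]
    - [[-0.3,9,0.6],0,0.3]
    - [[-0.3,14,0.6],0,0.4]
    - [[-0.3,14,0.6],0,0.4]
    - [[-0.3,14,0.6],0,0.4]

```text
time_s: 3.2
eef_pos: [0.5665, 0.044, 0.1623]
ee_rot: [-0.037, -0.706, 0.706, 0.033]
force: [0.5, 0.0, 1.5]
opening: 0.602
```

Run:
```python
from h import *
import pickle
s=monitor.read_state();c=vision.calibration('wrist');im=vision.grab_frame('wrist')
pickle.dump(c,open('w2.pkl','wb'))
print(s['time_s'],s['eef_pos'],s['ee_rot'],s['force'],s['opening'])
e=s['eef_pos']
print('tcp px',proj(c,e)*1.42857, 'at knob top height',proj(c,[e[0],e[1],.125])*1.42857)
cv2.imwrite('pics/w2.png',cv2.resize(im,(800,600),interpolation=3))
```

```text
3.2 [0.56645153 0.0439544  0.16229799] [-0.03707957 -0.70607715  0.70636993  0.03349156] [0.46343654 0.02775523 1.46861826] 0.6016252693117901
tcp px [388.37268722 386.96127756] at knob top height [389.13515287 346.8996524 ]
```

View pics/w2.png

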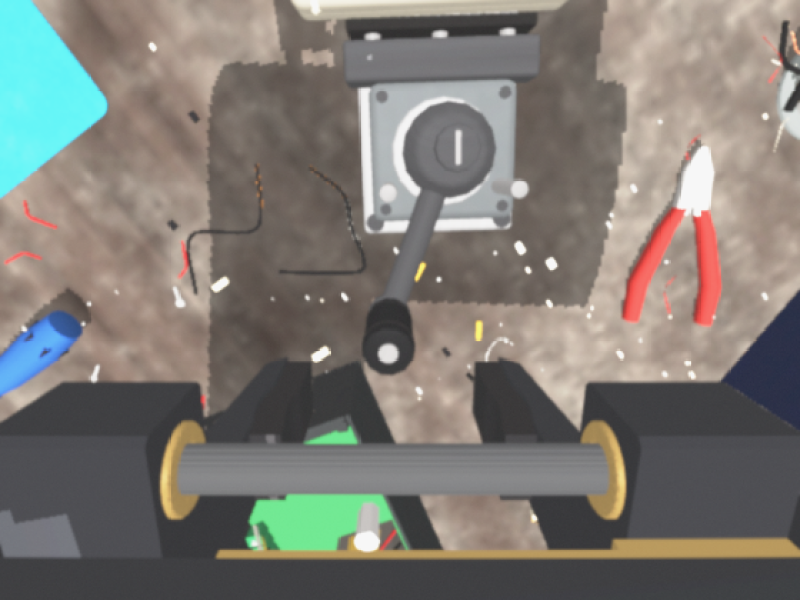

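Run:
```python
from h import *
import pickle
from scipy.spatial.transform import Rotation as Ro
c=pickle.load(open('w2.pkl','rb'))
g=lambda u,v,z:at_z(c,u/1.42857,v/1.42857,z).round(4)
k,s=g(388,353,.125),g(459,148,.104)
print(k,s,k-s,np.hypot(*(k-s)[:2]),np.arctan2(k[1]-s[1],k[0]-s[0]))
print('housing',g(364,231,.02),g(514,228,.02))
print('jaw back',g(345,82,.04),g(538,77,.04))
print(Ro.from_quat(monitor.read_state()['ee_rot']).as_matrix().round(3))
```

```text
[0.5639 0.0447 0.125 ] [0.6405 0.0083 0.104 ] [-0.0766  0.0364  0.021 ] 0.084808725966141 2.6979845557484725
housing [0.6015 0.0561 0.02  ] [ 0.5945 -0.0325  0.02  ]
jaw back [0.6803 0.0556 0.04  ] [ 0.6729 -0.0427  0.04  ]
[[-0.995  0.006 -0.099]
 [ 0.099 -0.001 -0.995]
 [-0.006 -1.     0.   ]]
```

Request:
apply_moves:
  moves:
    - [[0.3,4,0],0,0.4]
    - [[0.3,7.7,0],0,0.5]
    - [[0.3,7.7,0],0,0.6]
    - [[0.3,7.7,0],0,0.8]
    - [[0.3,7.7,0],0,0.9]
    - [[0.3,7.7,0],0,0.9]
    - [[0.3,7.7,0],0,0.9]
  grip_force: 25

```text
time_s: 4.12
eef_pos: [0.5631, 0.0448, 0.0842]
ee_rot: [-0.037, -0.706, 0.706, 0.033]
force: [-0.1, 0.8, 8.2]
opening: 0.241
```

Run:
```python
from h import *
s=monitor.read_state()
print(s['time_s'],s['eef_pos'],s['ee_rot'],s['force'],s['opening'])
```

```text
4.125 [0.56314069 0.04480829 0.08418002] [-0.03657545 -0.7061461   0.70632847  0.03346682] [-0.11709314  0.78674006  8.22901133] 0.24147806718737996
```

```bash
cat >> h.py <<'E'
S=np.array([0.6405,0.0083]);R=.085
XT=np.array([-.995,.099]);ZT=np.array([-.099,-.995])
def rows(p0,p1,n,lift=0,ref=None):
    "from lever angle p0 to p1 in n rows (cm in tool axes)"
    a=S+R*np.array([np.cos(p0),np.sin(p0)])
    for i in range(1,n+1):
        p=p0+(p1-p0)*i/n
        d=(S+R*np.array([np.cos(p),np.sin(p)])-a)*100
        print([[round(d@XT,2),lift,round(d@ZT,2)],0,0.9],end=', ')
    print()
def st():
    s=monitor.read_state();e=s['eef_pos'];d=e[:2]-S
    p=np.arctan2(d[1],d[0])%(2*np.pi);t=np.array([np.sin(p),-np.cos(p)])  # clockwise tangent
    f=s['force']
    print('t %.2f'%s['time_s'],'pos',e.round(4),'phi %.3f r %.4f rel %.3f'%(p,np.hypot(*d),3.056-p),'F',f.round(1),'push %.1f radial_out %.1f'%(-(f[:2]@t),-(f[:2]@(d/np.hypot(*d)))),'op %.3f'%s['opening'])
E
python3 -c "
from h import *
st();rows(2.698,2.458,4)"
```

```text
t 4.12 pos [0.5631 0.0448 0.0842] phi 2.701 r 0.0855 rel 0.355 F [-0.1  0.8  8.2] push -0.7 radial_out -0.4 op 0.241
[[np.float64(-0.19), 0, np.float64(-0.47)], 0, 0.9], [[np.float64(-0.4), 0, np.float64(-0.94)], 0, 0.9], [[np.float64(-0.64), 0, np.float64(-1.39)], 0, 0.9], [[np.float64(-0.91), 0, np.float64(-1.82)], 0, 0.9],
```

Request:
apply_moves:
  moves:
    - [[0,-0.15,0],0,0.9]
    - [[0,-0.15,0],0,0.9]

```text
time_s: 4.38
eef_pos: [0.5629, 0.0445, 0.0844]
ee_rot: [-0.036, -0.706, 0.706, 0.034]
force: [4.6, -0.9, 1.7]
opening: 0.239
```

```bash
python3 -c "
from h import *
st()"
```

```text
t 4.38 pos [0.5629 0.0445 0.0844] phi 2.705 r 0.0857 rel 0.351 F [ 4.6 -0.9  1.7] push -1.1 radial_out 4.6 op 0.239
```

Request:
apply_moves:
  moves:
    - [[-0.19,0,-0.47],0,0.9]
    - [[-0.4,0,-0.94],0,0.9]
    - [[-0.64,0,-1.39],0,0.9]
    - [[-0.91,0,-1.82],0,0.9]

```text
time_s: 4.88
eef_pos: [0.5722, 0.0609, 0.084]
ee_rot: [-0.035, -0.705, 0.707, 0.035]
force: [-2.0, -8.0, 9.1]
opening: 0.241
```

```bash
python3 -c "
from h import *
st();rows(2.458,2.34,2)"
```

```text
t 4.88 pos [0.5722 0.0609 0.084 ] phi 2.486 r 0.0862 rel 0.570 F [-2.  -8.   9.1] push 7.5 radial_out 3.3 op 0.241
[[np.float64(-0.29), 0, np.float64(-0.41)], 0, 0.9], [[np.float64(-0.6), 0, np.float64(-0.8)], 0, 0.9],
```

Request:
apply_moves:
  moves:
    - [[-0.32,-0.05,-0.41],0,0.9]
    - [[-0.65,-0.1,-0.78],0,0.9]
    - [[-0.65,-0.1,-0.78],0,0.9]

```text
time_s: 5.25
eef_pos: [0.5785, 0.0684, 0.0842]
ee_rot: [-0.034, -0.705, 0.707, 0.036]
force: [-1.8, -6.6, 4.6]
opening: 0.238
```

```bash
python3 -c "
from h import *
st();rows(2.34,3.7,9,-1)"
```

```text
t 5.25 pos [0.5785 0.0684 0.0842] phi 2.371 r 0.0863 rel 0.685 F [-1.8 -6.6  4.6] push 6.0 radial_out 3.3 op 0.238
[[np.float64(0.75), -1, np.float64(1.04)], 0, 0.9], [[np.float64(1.34), -1, np.float64(2.18)], 0, 0.9], [[np.float64(1.75), -1, np.float64(3.4)], 0, 0.9], [[np.float64(1.97), -1, np.float64(4.66)], 0, 0.9], [[np.float64(2.0), -1, np.float64(5.94)], 0, 0.9], [[np.float64(1.84), -1, np.float64(7.21)], 0, 0.9], [[np.float64(1.48), -1, np.float64(8.45)], 0, 0.9], [[np.float64(0.94), -1, np.float64(9.61)], 0, 0.9], [[np.float64(0.24), -1, np.float64(10.69)], 0, 0.9],
```

Request:
apply_moves:
  moves:
    - [[0.15,-0.2,0.15],0,0.9]
    - [[0.15,-0.7,0.15],0,0.9]
    - [[0.15,-1.1,0.15],0,0.9]
    - [[0.15,-1.1,0.15],0,0.9]
  grip_force: 30

```text
time_s: 5.75
eef_pos: [0.5777, 0.0674, 0.0947]
ee_rot: [-0.035, -0.706, 0.707, 0.035]
force: [5.8, -5.1, -4.4]
opening: 0.235
```

```bash
python3 -c "
from h import *
st();rows(2.37,3.7,12,0)"
```

```text
t 5.75 pos [0.5777 0.0674 0.0947] phi 2.387 r 0.0863 rel 0.669 F [ 5.8 -5.1 -4.4] push -0.2 radial_out 7.7 op 0.235
[[np.float64(0.54), 0, np.float64(0.77)], 0, 0.9], [[np.float64(1.0), 0, np.float64(1.59)], 0, 0.9], [[np.float64(1.36), 0, np.float64(2.46)], 0, 0.9], [[np.float64(1.63), 0, np.float64(3.36)], 0, 0.9], [[np.float64(1.79), 0, np.float64(4.29)], 0, 0.9], [[np.float64(1.85), 0, np.float64(5.23)], 0, 0.9], [[np.float64(1.8), 0, np.float64(6.17)], 0, 0.9], [[np.float64(1.66), 0, np.float64(7.1)], 0, 0.9], [[np.float64(1.41), 0, np.float64(8.01)], 0, 0.9], [[np.float64(1.06), 0, np.float64(8.88)], 0, 0.9], [[np.float64(0.61), 0, np.float64(9.71)], 0, 0.9], [[np.float64(0.08), 0, np.float64(10.49)], 0, 0.9],
```

```bash
python3 -c "
import h;from h import *
rows(2.387,3.55,10,0)"
```

```text
[[np.float64(0.56), 0, np.float64(0.82)], 0, 0.9], [[np.float64(1.01), 0, np.float64(1.69)], 0, 0.9], [[np.float64(1.36), 0, np.float64(2.62)], 0, 0.9], [[np.float64(1.61), 0, np.float64(3.57)], 0, 0.9], [[np.float64(1.74), 0, np.float64(4.55)], 0, 0.9], [[np.float64(1.75), 0, np.float64(5.54)], 0, 0.9], [[np.float64(1.65), 0, np.float64(6.52)], 0, 0.9], [[np.float64(1.44), 0, np.float64(7.49)], 0, 0.9], [[np.float64(1.12), 0, np.float64(8.42)], 0, 0.9], [[np.float64(0.69), 0, np.float64(9.31)], 0, 0.9],
```

Request:
apply_moves:
  moves:
    - [[0.44,0,0.9],0,0.9]
    - [[0.88,0,1.75],0,0.9]
    - [[1.22,0,2.66],0,0.9]
    - [[1.46,0,3.6],0,0.9]
    - [[1.59,0,4.55],0,0.9]
    - [[1.6,0,5.53],0,0.9]
    - [[1.5,0,6.5],0,0.9]
    - [[1.3,0,7.45],0,0.9]
    - [[0.99,0,8.37],0,0.9]
    - [[0.57,0,9.25],0,0.9]
    - [[0.57,0,9.25],0,0.9]

```text
time_s: 7.12
eef_pos: [0.5631, -0.0242, 0.0952]
ee_rot: [0.035, 0.706, -0.706, -0.035]
force: [2.6, 1.2, -4.1]
opening: 0.241
```

```bash
python3 -c "
from h import *
st()
cv2.imwrite('pics/s3.png',cv2.resize(vision.grab_frame('side')[150:290,190:370],None,fx=4.2,fy=4.2,interpolation=3))
"
```

```text
t 7.12 pos [ 0.5631 -0.0242  0.0952] phi 3.539 r 0.0839 rel -0.483 F [ 2.6  1.2 -4.1] push -0.1 radial_out 2.9 op 0.241
```

View pics/s3.png

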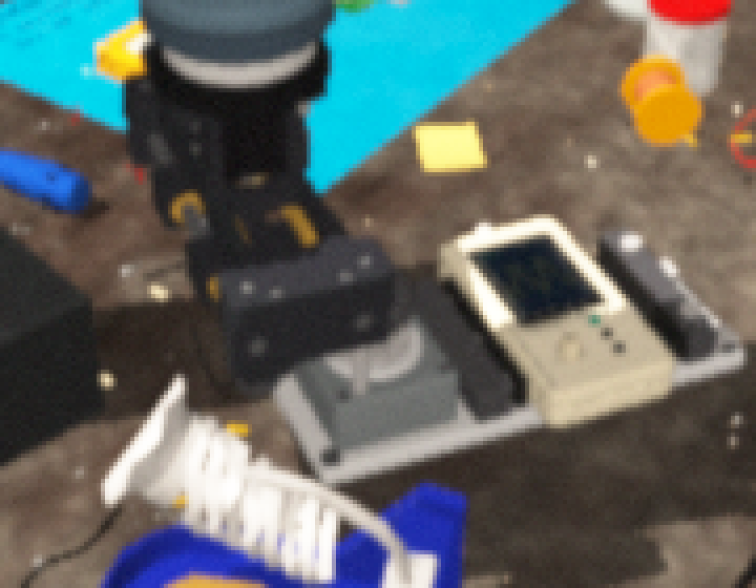

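Request:
apply_moves:
  moves:
    - [[0,0.5,0],0,0.9]
    - [[0,1.0,0],0,0.9]
    - [[0,1.1,0],0,0.9]
    - [[0,1.1,0],0,0.9]

```text
time_s: 7.68
eef_pos: [0.5635, -0.0249, 0.0845]
ee_rot: [-0.036, -0.705, 0.707, 0.034]
force: [1.9, -6.1, -2.4]
opening: 0.235
```

```bash
sed -i 's/S=np.array(\[0.6405,0.0083\])/S=np.array([0.6408,0.0105])/; s/\[\[round(d@XT,2),lift,round(d@ZT,2)\],0,0.9\]/[[float(round(d@XT,2)),lift,float(round(d@ZT,2))],0,0.9]/' h.py; python3 -c "
from h import *
st();rows(3.561,2.361,12)"
```

```text
t 7.67 pos [ 0.5635 -0.0249  0.0845] phi 3.571 r 0.0850 rel -0.515 F [ 1.9 -6.1 -2.4] push 6.3 radial_out -0.8 op 0.235
[[0.38, 0, -0.76], 0, 0.9], [[0.69, 0, -1.55], 0, 0.9], [[0.92, 0, -2.37], 0, 0.9], [[1.06, 0, -3.21], 0, 0.9], [[1.12, 0, -4.05], 0, 0.9], [[1.09, 0, -4.9], 0, 0.9], [[0.98, 0, -5.75], 0, 0.9], [[0.78, 0, -6.57], 0, 0.9], [[0.51, 0, -7.38], 0, 0.9], [[0.15, 0, -8.15], 0, 0.9], [[-0.28, 0, -8.88], 0, 0.9], [[-0.78, 0, -9.57], 0, 0.9],
```

Request:
apply_moves:
  moves:
    - [[0.38,0,-0.76],0,0.9]
    - [[0.69,0,-1.55],0,0.9]
    - [[0.92,0,-2.37],0,0.9]
    - [[1.06,0,-3.21],0,0.9]

```text
time_s: 8.18
eef_pos: [0.5559, 0.0079, 0.0845]
ee_rot: [-0.035, -0.705, 0.707, 0.035]
force: [3.7, -6.7, -2.5]
opening: 0.239
```

```bash
python3 -c "
from h import *
st();rows(3.161,2.761,8)"
```

```text
t 8.18 pos [0.5559 0.0079 0.0845] phi 3.172 r 0.0849 rel -0.116 F [ 3.7 -6.7 -2.5] push 6.8 radial_out 3.5 op 0.239
[[0.04, 0, -0.42], 0, 0.9], [[0.06, 0, -0.85], 0, 0.9], [[0.06, 0, -1.27], 0, 0.9], [[0.03, 0, -1.7], 0, 0.9], [[-0.01, 0, -2.12], 0, 0.9], [[-0.08, 0, -2.54], 0, 0.9], [[-0.17, 0, -2.95], 0, 0.9], [[-0.27, 0, -3.37], 0, 0.9],
```

Request:
apply_moves:
  moves:
    - [[0.02,0.1,-0.42],0,0.9]
    - [[0.02,0.1,-0.85],0,0.9]
    - [[0.0,0.1,-1.27],0,0.9]
    - [[-0.03,0.1,-1.7],0,0.9]

```text
time_s: 8.68
eef_pos: [0.5572, 0.0249, 0.0841]
ee_rot: [-0.035, -0.705, 0.707, 0.035]
force: [-3.7, -7.3, 6.8]
opening: 0.241
```

```bash
python3 -c "
from h import *
st();rows(2.961,2.461,8)
cv2.imwrite('pics/s4.png',cv2.resize(vision.grab_frame('side')[150:290,190:370],None,fx=4.2,fy=4.2,interpolation=3))"
```

```text
t 8.68 pos [0.5572 0.0249 0.0841] phi 2.971 r 0.0849 rel 0.085 F [-3.7 -7.3  6.8] push 7.8 radial_out -2.5 op 0.241
[[-0.06, 0, -0.53], 0, 0.9], [[-0.15, 0, -1.05], 0, 0.9], [[-0.28, 0, -1.57], 0, 0.9], [[-0.43, 0, -2.07], 0, 0.9], [[-0.62, 0, -2.57], 0, 0.9], [[-0.84, 0, -3.05], 0, 0.9], [[-1.09, 0, -3.52], 0, 0.9], [[-1.37, 0, -3.98], 0, 0.9],
```

View pics/s4.png

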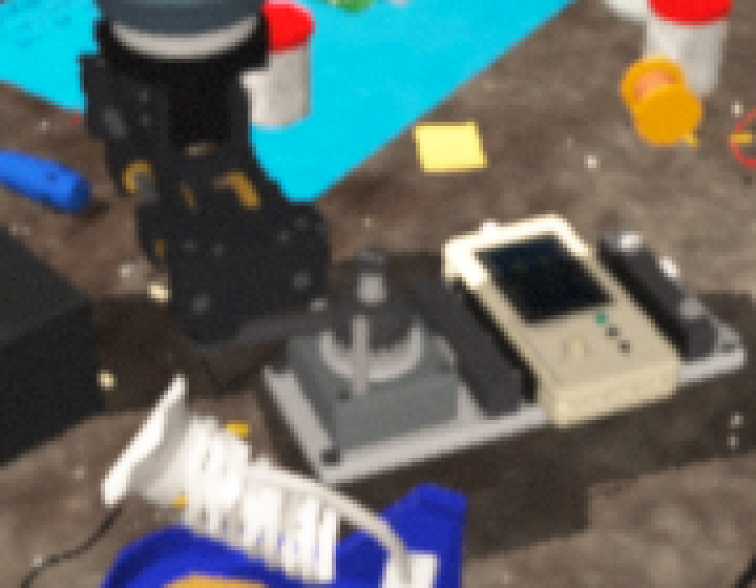

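Request:
apply_moves:
  moves:
    - [[-0.05,-0.05,-0.53],0,0.9]
    - [[-0.12,-0.05,-1.05],0,0.9]
    - [[-0.25,-0.05,-1.57],0,0.9]
    - [[-0.4,-0.05,-2.07],0,0.9]

```text
time_s: 9.22
eef_pos: [0.5633, 0.0451, 0.0842]
ee_rot: [-0.035, -0.705, 0.707, 0.035]
force: [-2.8, -8.6, 4.2]
opening: 0.244
```

```bash
python3 -c "
from h import *
st();rows(2.711,2.351,6)
cv2.imwrite('pics/s5.png',cv2.resize(vision.grab_frame('side')[150:290,190:370],None,fx=4.2,fy=4.2,interpolation=3))"
```

```text
t 9.22 pos [0.5633 0.0451 0.0842] phi 2.722 r 0.0849 rel 0.334 F [-2.8 -8.6  4.2] push 9.0 radial_out 1.0 op 0.244
[[-0.18, 0, -0.48], 0, 0.9], [[-0.39, 0, -0.94], 0, 0.9], [[-0.62, 0, -1.39], 0, 0.9], [[-0.89, 0, -1.83], 0, 0.9], [[-1.18, 0, -2.25], 0, 0.9], [[-1.49, 0, -2.65], 0, 0.9],
```

View pics/s5.png

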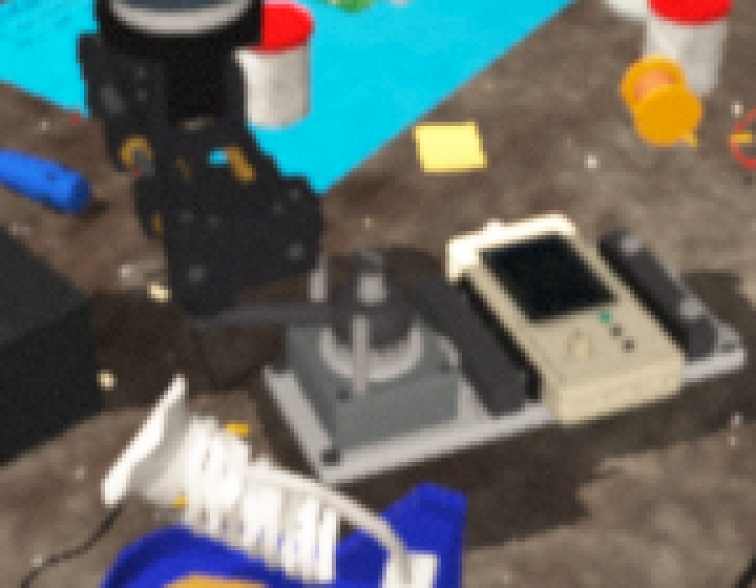

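Request:
apply_moves:
  moves:
    - [[-0.09,0,-0.24],0,0.9]
    - [[-0.18,0,-0.48],0,0.9]
    - [[-0.18,0,-0.48],0,0.9]

```text
time_s: 9.65
eef_pos: [0.5656, 0.0498, 0.0842]
ee_rot: [-0.035, -0.705, 0.707, 0.035]
force: [-2.0, -6.3, 4.1]
opening: 0.244
```

```bash
python3 -c "
from h import *
st();rows(2.651,2.351,6)
im=vision.grab_frame('scene')
cv2.imwrite('pics/c5.png',cv2.resize(im[190:290,200:333],None,fx=6,fy=6,interpolation=3))"
```

```text
t 9.65 pos [0.5656 0.0498 0.0842] phi 2.660 r 0.0849 rel 0.396 F [-2.  -6.3  4.1] push 6.5 radial_out 1.1 op 0.244
[[-0.17, 0, -0.39], 0, 0.9], [[-0.36, 0, -0.77], 0, 0.9], [[-0.57, 0, -1.14], 0, 0.9], [[-0.8, 0, -1.5], 0, 0.9], [[-1.05, 0, -1.84], 0, 0.9], [[-1.31, 0, -2.18], 0, 0.9],
```

View pics/c5.png

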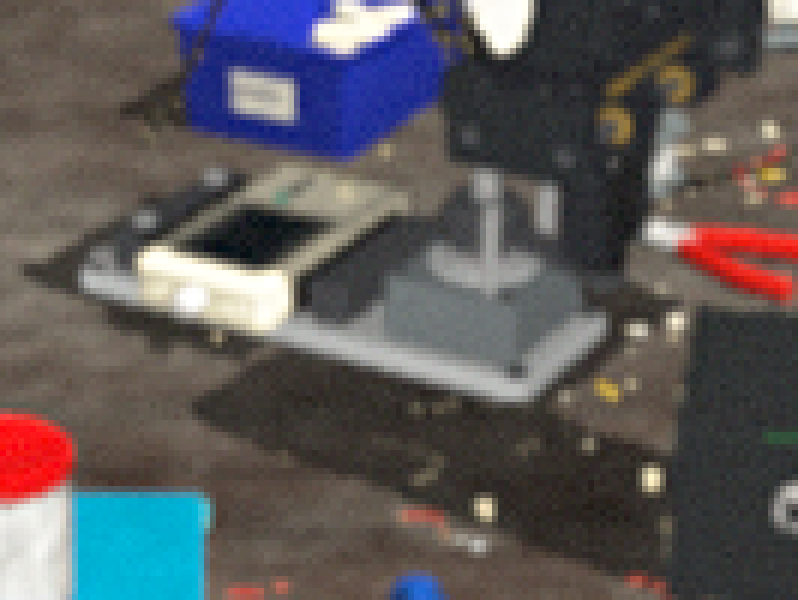

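Request:
apply_moves:
  moves:
    - [[-0.08,0,-0.2],0,0.9]
    - [[-0.17,0,-0.39],0,0.9]
    - [[-0.26,0,-0.58],0,0.9]
    - [[-0.36,0,-0.77],0,0.9]

```text
time_s: 10.2
eef_pos: [0.5698, 0.0569, 0.0842]
ee_rot: [-0.035, -0.705, 0.707, 0.035]
force: [-2.8, -6.9, 4.2]
opening: 0.239
```

```bash
python3 -c "
from h import *
st();rows(2.551,2.351,8)"
```

```text
t 10.20 pos [0.5698 0.0569 0.0842] phi 2.563 r 0.0848 rel 0.493 F [-2.8 -6.9  4.2] push 7.3 radial_out 1.4 op 0.239
[[-0.1, 0, -0.19], 0, 0.9], [[-0.21, 0, -0.37], 0, 0.9], [[-0.32, 0, -0.55], 0, 0.9], [[-0.44, 0, -0.73], 0, 0.9], [[-0.56, 0, -0.9], 0, 0.9], [[-0.68, 0, -1.07], 0, 0.9], [[-0.81, 0, -1.24], 0, 0.9], [[-0.95, 0, -1.41], 0, 0.9],
```

Request:
apply_moves:
  moves:
    - [[-0.1,0,-0.19],0,0.9]
    - [[-0.21,0,-0.37],0,0.9]
    - [[-0.32,0,-0.55],0,0.9]
    - [[-0.44,0,-0.73],0,0.9]

```text
time_s: 10.7
eef_pos: [0.5747, 0.0638, 0.0841]
ee_rot: [-0.034, -0.705, 0.707, 0.035]
force: [-2.4, -6.7, 3.7]
opening: 0.239
```

```bash
python3 -c "
from h import *
st();rows(2.451,2.351,4)
im=vision.grab_frame('side')
cv2.imwrite('pics/s6.png',cv2.resize(im[190:260,280:380],None,fx=7.5,fy=7.5,interpolation=3))"
```

```text
t 10.70 pos [0.5747 0.0638 0.0841] phi 2.463 r 0.0849 rel 0.593 F [-2.4 -6.7  3.7] push 6.7 radial_out 2.4 op 0.239
[[-0.12, 0, -0.17], 0, 0.9], [[-0.25, 0, -0.35], 0, 0.9], [[-0.37, 0, -0.52], 0, 0.9], [[-0.51, 0, -0.68], 0, 0.9],
```

View pics/s6.png

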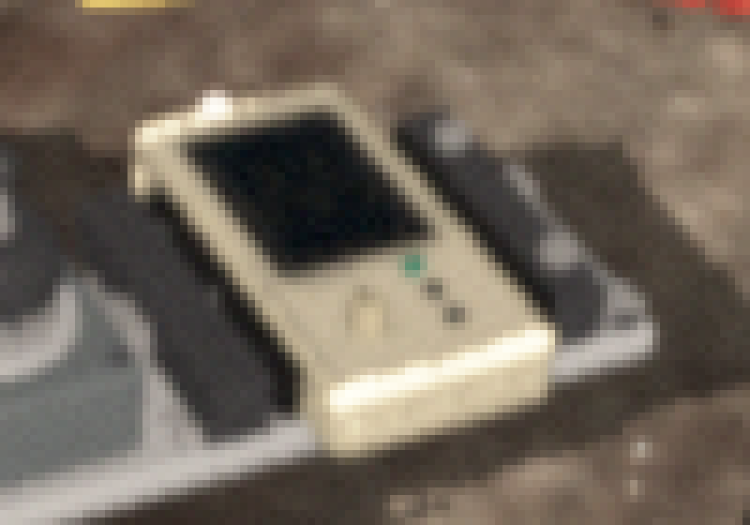

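Request:
apply_moves:
  moves:
    - [[-0.12,0,-0.17],0,0.9]
    - [[-0.25,0,-0.35],0,0.9]
    - [[-0.37,0,-0.52],0,0.9]
    - [[-0.51,0,-0.68],0,0.9]

```text
time_s: 11.25
eef_pos: [0.5803, 0.0701, 0.0841]
ee_rot: [-0.034, -0.705, 0.707, 0.035]
force: [-3.8, -6.2, 4.5]
opening: 0.241
```

```bash
python3 -c "
from h import *
st();rows(2.38,3.54,10)"
```

```text
t 11.25 pos [0.5803 0.0701 0.0841] phi 2.364 r 0.0849 rel 0.692 F [-3.8 -6.2  4.5] push 7.1 radial_out 1.7 op 0.241
[[0.56, 0, 0.81], 0, 0.9], [[1.02, 0, 1.68], 0, 0.9], [[1.38, 0, 2.6], 0, 0.9], [[1.63, 0, 3.55], 0, 0.9], [[1.77, 0, 4.53], 0, 0.9], [[1.79, 0, 5.51], 0, 0.9], [[1.7, 0, 6.49], 0, 0.9], [[1.5, 0, 7.46], 0, 0.9], [[1.19, 0, 8.39], 0, 0.9], [[0.77, 0, 9.28], 0, 0.9],
```

Request:
apply_moves:
  moves:
    - [[0.13,-0.3,0.15],0,0.9]
    - [[0.13,-0.8,0.15],0,0.9]
    - [[0.13,-1.1,0.15],0,0.9]
    - [[0.13,-1.1,0.15],0,0.9]

```text
time_s: 11.75
eef_pos: [0.5799, 0.0696, 0.0948]
ee_rot: [-0.035, -0.706, 0.707, 0.035]
force: [4.5, -3.8, -4.4]
opening: 0.239
```

```bash
python3 -c "
from h import *
st()"
```

```text
t 11.75 pos [0.5799 0.0696 0.0948] phi 2.371 r 0.0849 rel 0.685 F [ 4.5 -3.8 -4.4] push -0.4 radial_out 5.9 op 0.239
```

Request:
apply_moves:
  moves:
    - [[0.52,0,0.83],0,0.9]
    - [[0.98,0,1.7],0,0.9]
    - [[1.34,0,2.62],0,0.9]
    - [[1.59,0,3.57],0,0.9]
    - [[1.73,0,4.54],0,0.9]
    - [[1.75,0,5.52],0,0.9]
    - [[1.66,0,6.5],0,0.9]
    - [[1.46,0,7.46],0,0.9]
    - [[1.15,0,8.38],0,0.9]
    - [[0.72,0,9.3],0,0.9]
    - [[0.72,0,9.3],0,0.9]

```text
time_s: 13.12
eef_pos: [0.5629, -0.0225, 0.0944]
ee_rot: [-0.035, -0.706, 0.706, 0.036]
force: [-1.2, -0.6, -4.1]
opening: 0.237
```

```bash
python3 -c "
from h import *
st()"
```

```text
t 13.12 pos [ 0.5629 -0.0225  0.0944] phi 3.543 r 0.0846 rel -0.487 F [-1.2 -0.6 -4.1] push 0.1 radial_out -1.3 op 0.237
```

Request:
apply_moves:
  moves:
    - [[0,0.5,0],0,0.9]
    - [[0,1.0,0],0,0.9]
    - [[0,1.1,0],0,0.9]
    - [[0,1.1,0],0,0.9]

```text
time_s: 13.62
eef_pos: [0.5632, -0.0234, 0.0846]
ee_rot: [-0.035, -0.705, 0.707, 0.035]
force: [-6.4, -8.6, 3.6]
opening: 0.24
```

```bash
python3 -c "
from h import *
st();rows(3.535,3.235,12)"
```

```text
t 13.62 pos [ 0.5632 -0.0234  0.0846] phi 3.553 r 0.0847 rel -0.497 F [-6.4 -8.6  3.6] push 5.3 radial_out -9.3 op 0.240
[[0.1, 0, -0.19], 0, 0.9], [[0.19, 0, -0.38], 0, 0.9], [[0.28, 0, -0.57], 0, 0.9], [[0.36, 0, -0.77], 0, 0.9], [[0.44, 0, -0.97], 0, 0.9], [[0.52, 0, -1.16], 0, 0.9], [[0.59, 0, -1.37], 0, 0.9], [[0.65, 0, -1.57], 0, 0.9], [[0.71, 0, -1.77], 0, 0.9], [[0.76, 0, -1.98], 0, 0.9], [[0.81, 0, -2.18], 0, 0.9], [[0.85, 0, -2.39], 0, 0.9],
```

Request:
apply_moves:
  moves:
    - [[0.14,0,-0.17],0,0.9]
    - [[0.25,0,-0.36],0,0.9]
    - [[0.34,0,-0.55],0,0.9]
    - [[0.42,0,-0.75],0,0.9]

```text
time_s: 14.12
eef_pos: [0.5602, -0.0156, 0.0846]
ee_rot: [-0.035, -0.705, 0.707, 0.034]
force: [-4.3, -8.8, 2.7]
opening: 0.241
```

```bash
python3 -c "
from h import *
st();rows(3.435,3.035,16)"
```

```text
t 14.12 pos [ 0.5602 -0.0156  0.0846] phi 3.455 r 0.0847 rel -0.399 F [-4.3 -8.8  2.7] push 7.1 radial_out -6.8 op 0.241
[[0.08, 0, -0.2], 0, 0.9], [[0.15, 0, -0.4], 0, 0.9], [[0.22, 0, -0.6], 0, 0.9], [[0.29, 0, -0.8], 0, 0.9], [[0.34, 0, -1.0], 0, 0.9], [[0.4, 0, -1.21], 0, 0.9], [[0.45, 0, -1.42], 0, 0.9], [[0.49, 0, -1.62], 0, 0.9], [[0.53, 0, -1.83], 0, 0.9], [[0.56, 0, -2.04], 0, 0.9], [[0.59, 0, -2.25], 0, 0.9], [[0.61, 0, -2.47], 0, 0.9], [[0.63, 0, -2.68], 0, 0.9], [[0.64, 0, -2.89], 0, 0.9], [[0.65, 0, -3.1], 0, 0.9], [[0.65, 0, -3.31], 0, 0.9],
```

Request:
apply_moves:
  moves:
    - [[0.12,0,-0.19],0,0.9]
    - [[0.2,0,-0.38],0,0.9]
    - [[0.27,0,-0.58],0,0.9]
    - [[0.34,0,-0.78],0,0.9]

```text
time_s: 14.62
eef_pos: [0.5579, -0.0073, 0.0846]
ee_rot: [-0.036, -0.705, 0.707, 0.034]
force: [-2.3, -8.1, 2.2]
opening: 0.237
```

```bash
python3 -c "
from h import *
st();rows(3.335,3.035,12)
im=vision.grab_frame('side')
cv2.imwrite('pics/s7.png',cv2.resize(im[190:260,280:380],None,fx=7.5,fy=7.5,interpolation=3))"
```

```text
t 14.62 pos [ 0.5579 -0.0073  0.0846] phi 3.353 r 0.0848 rel -0.297 F [-2.3 -8.1  2.2] push 7.4 radial_out -3.9 op 0.237
[[0.06, 0, -0.2], 0, 0.9], [[0.11, 0, -0.41], 0, 0.9], [[0.16, 0, -0.62], 0, 0.9], [[0.2, 0, -0.82], 0, 0.9], [[0.24, 0, -1.03], 0, 0.9], [[0.27, 0, -1.24], 0, 0.9], [[0.3, 0, -1.45], 0, 0.9], [[0.32, 0, -1.67], 0, 0.9], [[0.34, 0, -1.88], 0, 0.9], [[0.35, 0, -2.09], 0, 0.9], [[0.36, 0, -2.3], 0, 0.9], [[0.36, 0, -2.51], 0, 0.9],
```

View pics/s7.png

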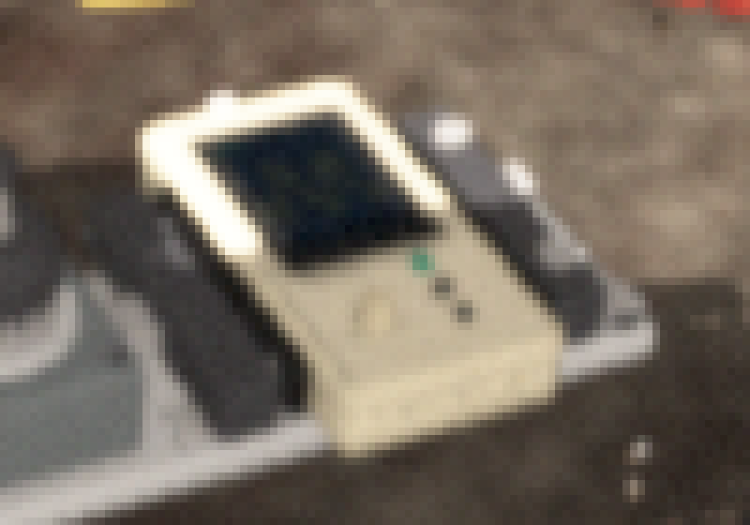

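Request:
apply_moves:
  moves:
    - [[0.07,0,-0.2],0,0.9]
    - [[0.13,0,-0.41],0,0.9]
    - [[0.18,0,-0.61],0,0.9]
    - [[0.22,0,-0.81],0,0.9]

```text
time_s: 15.18
eef_pos: [0.5566, 0.0011, 0.0846]
ee_rot: [-0.036, -0.705, 0.707, 0.034]
force: [-2.1, -7.9, 1.4]
opening: 0.242
```

```bash
python3 -c "
from h import *
st();rows(3.235,2.935,12)"
```

```text
t 15.18 pos [0.5566 0.0011 0.0846] phi 3.252 r 0.0848 rel -0.196 F [-2.1 -7.9  1.4] push 7.6 radial_out -2.9 op 0.242
[[0.04, 0, -0.21], 0, 0.9], [[0.07, 0, -0.42], 0, 0.9], [[0.1, 0, -0.63], 0, 0.9], [[0.12, 0, -0.84], 0, 0.9], [[0.14, 0, -1.05], 0, 0.9], [[0.15, 0, -1.26], 0, 0.9], [[0.16, 0, -1.48], 0, 0.9], [[0.16, 0, -1.69], 0, 0.9], [[0.15, 0, -1.9], 0, 0.9], [[0.14, 0, -2.11], 0, 0.9], [[0.13, 0, -2.33], 0, 0.9], [[0.11, 0, -2.54], 0, 0.9],
```

Request:
apply_moves:
  moves:
    - [[0.05,0,-0.21],0,0.9]
    - [[0.09,0,-0.42],0,0.9]
    - [[0.12,0,-0.63],0,0.9]
    - [[0.14,0,-0.84],0,0.9]

```text
time_s: 15.68
eef_pos: [0.556, 0.0097, 0.0846]
ee_rot: [-0.036, -0.705, 0.707, 0.034]
force: [-1.4, -7.7, 1.0]
opening: 0.24
```

```bash
python3 -c "
from h import *
st();rows(3.135,2.935,8)"
```

```text
t 15.68 pos [0.556  0.0097 0.0846] phi 3.151 r 0.0848 rel -0.095 F [-1.4 -7.7  1. ] push 7.7 radial_out -1.4 op 0.240
[[0.02, 0, -0.21], 0, 0.9], [[0.03, 0, -0.42], 0, 0.9], [[0.04, 0, -0.64], 0, 0.9], [[0.04, 0, -0.85], 0, 0.9], [[0.03, 0, -1.06], 0, 0.9], [[0.02, 0, -1.27], 0, 0.9], [[0.01, 0, -1.49], 0, 0.9], [[-0.01, 0, -1.7], 0, 0.9],
```

Request:
apply_moves:
  moves:
    - [[0.02,0,-0.21],0,0.9]
    - [[0.03,0,-0.42],0,0.9]
    - [[0.04,0,-0.64],0,0.9]
    - [[0.04,0,-0.85],0,0.9]

```text
time_s: 16.18
eef_pos: [0.5564, 0.0183, 0.0845]
ee_rot: [-0.036, -0.705, 0.707, 0.034]
force: [-1.4, -7.4, 0.8]
opening: 0.238
```

```bash
python3 -c "
from h import *
st();rows(3.035,2.835,8)
im=vision.grab_frame('side')
cv2.imwrite('pics/s8.png',cv2.resize(im[190:260,280:380],None,fx=7.5,fy=7.5,interpolation=3))"
```

```text
t 16.18 pos [0.5564 0.0183 0.0845] phi 3.050 r 0.0848 rel 0.006 F [-1.4 -7.4  0.8] push 7.5 radial_out -0.7 op 0.238
[[-0.0, 0, -0.21], 0, 0.9], [[-0.01, 0, -0.42], 0, 0.9], [[-0.03, 0, -0.64], 0, 0.9], [[-0.05, 0, -0.85], 0, 0.9], [[-0.07, 0, -1.06], 0, 0.9], [[-0.1, 0, -1.27], 0, 0.9], [[-0.14, 0, -1.48], 0, 0.9], [[-0.18, 0, -1.69], 0, 0.9],
```

View pics/s8.png

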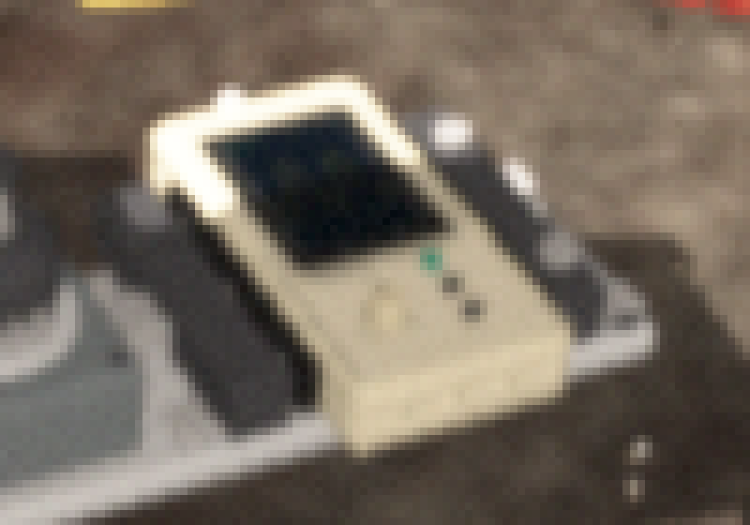

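Very close to the fixed jaw now. On with small steps.

Request:
apply_moves:
  moves:
    - [[0,0,-0.21],0,0.9]
    - [[-0.01,0,-0.42],0,0.9]

```text
time_s: 16.48
eef_pos: [0.5568, 0.0223, 0.0845]
ee_rot: [-0.035, -0.705, 0.707, 0.034]
force: [-1.1, -9.0, 1.5]
opening: 0.239
```

```bash
python3 -c "
from h import *
st();rows(2.985,2.785,8)"
```

```text
t 16.48 pos [0.5568 0.0223 0.0845] phi 3.002 r 0.0848 rel 0.054 F [-1.1 -9.   1.5] push 9.1 radial_out 0.1 op 0.239
[[-0.01, 0, -0.21], 0, 0.9], [[-0.03, 0, -0.42], 0, 0.9], [[-0.06, 0, -0.63], 0, 0.9], [[-0.09, 0, -0.84], 0, 0.9], [[-0.13, 0, -1.05], 0, 0.9], [[-0.17, 0, -1.26], 0, 0.9], [[-0.21, 0, -1.47], 0, 0.9], [[-0.27, 0, -1.68], 0, 0.9],
```

Request:
apply_moves:
  moves:
    - [[-0.01,0,-0.21],0,0.9]
    - [[-0.03,0,-0.42],0,0.9]

```text
time_s: 16.73
eef_pos: [0.5575, 0.0263, 0.0845]
ee_rot: [-0.035, -0.705, 0.707, 0.034]
force: [-2.6, -8.5, 1.6]
opening: 0.24
```

```bash
python3 -c "
from h import *
st();rows(2.935,2.735,8)"
```

```text
t 16.73 pos [0.5575 0.0263 0.0845] phi 2.954 r 0.0848 rel 0.102 F [-2.6 -8.5  1.6] push 8.8 radial_out -1.0 op 0.240
[[-0.03, 0, -0.21], 0, 0.9], [[-0.06, 0, -0.42], 0, 0.9], [[-0.09, 0, -0.63], 0, 0.9], [[-0.13, 0, -0.84], 0, 0.9], [[-0.18, 0, -1.05], 0, 0.9], [[-0.23, 0, -1.25], 0, 0.9], [[-0.29, 0, -1.46], 0, 0.9], [[-0.35, 0, -1.66], 0, 0.9],
```

Request:
apply_moves:
  moves:
    - [[-0.03,0,-0.21],0,0.9]
    - [[-0.06,0,-0.42],0,0.9]

```text
time_s: 16.98
eef_pos: [0.5584, 0.0303, 0.0845]
ee_rot: [-0.035, -0.705, 0.707, 0.034]
force: [-3.0, -9.8, 2.3]
opening: 0.238
```

```bash
python3 -c "
from h import *
st();rows(2.885,2.685,8)
im=vision.grab_frame('side')
cv2.imwrite('pics/s9.png',cv2.resize(im[190:260,280:380],None,fx=7.5,fy=7.5,interpolation=3))"
```

```text
t 16.98 pos [0.5584 0.0303 0.0845] phi 2.906 r 0.0848 rel 0.150 F [-3.  -9.8  2.3] push 10.3 radial_out -0.6 op 0.238
[[-0.04, 0, -0.21], 0, 0.9], [[-0.08, 0, -0.42], 0, 0.9], [[-0.12, 0, -0.63], 0, 0.9], [[-0.17, 0, -0.83], 0, 0.9], [[-0.23, 0, -1.04], 0, 0.9], [[-0.29, 0, -1.24], 0, 0.9], [[-0.36, 0, -1.44], 0, 0.9], [[-0.43, 0, -1.64], 0, 0.9],
```

View pics/s9.png

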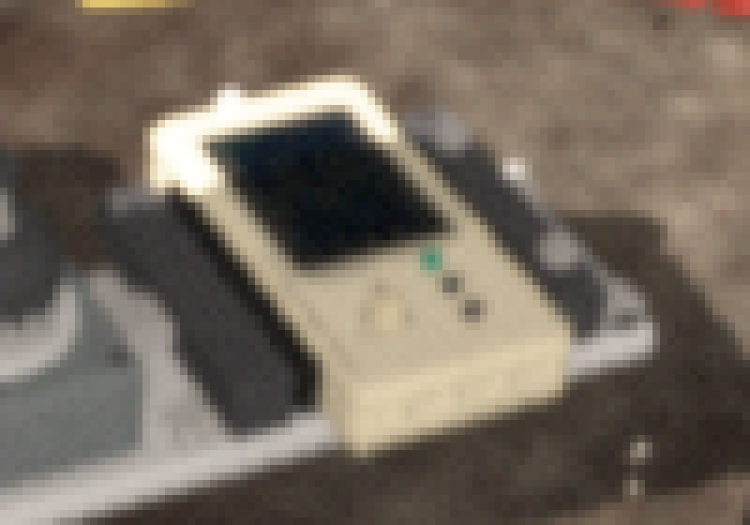

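Request:
apply_moves:
  moves:
    - [[-0.04,0,-0.21],0,0.9]
    - [[-0.08,0,-0.42],0,0.9]

```text
time_s: 17.27
eef_pos: [0.5594, 0.0342, 0.0845]
ee_rot: [-0.035, -0.705, 0.708, 0.035]
force: [-3.2, -10.6, 2.9]
opening: 0.24
```

```bash
python3 -c "
from h import *
st();rows(2.835,2.735,4)"
```

```text
t 17.27 pos [0.5594 0.0342 0.0845] phi 2.858 r 0.0848 rel 0.198 F [ -3.2 -10.6   2.9] push 11.1 radial_out -0.1 op 0.240
[[-0.05, 0, -0.21], 0, 0.9], [[-0.1, 0, -0.41], 0, 0.9], [[-0.15, 0, -0.62], 0, 0.9], [[-0.22, 0, -0.82], 0, 0.9],
```

Request:
apply_moves:
  moves:
    - [[-0.05,0,-0.21],0,0.9]
    - [[-0.08,0,-0.34],0,0.9]

```text
time_s: 17.52
eef_pos: [0.5604, 0.0374, 0.0844]
ee_rot: [-0.035, -0.705, 0.708, 0.035]
force: [-5.0, -11.0, 2.8]
opening: 0.236
```

```bash
python3 -c "
from h import *
st()"
```

```text
t 17.52 pos [0.5604 0.0374 0.0844] phi 2.818 r 0.0848 rel 0.238 F [ -5.  -11.    2.8] push 12.0 radial_out -1.3 op 0.236
```

Request:
apply_moves:
  moves:
    - [[0.03,0,0.1],0,0.9]
    - [[0.03,0,0.1],0,0.9]
    - [[0.03,0,0.1],0,0.7]
    - [[0.03,0,0.1],0,0.5]
    - [[0.03,0,0.1],0,0.3]
    - [[0.03,0,0.1],0,0.3]
  grip_force: 10

```text
time_s: 18.27
eef_pos: [0.56, 0.0389, 0.0839]
ee_rot: [0.035, 0.706, -0.706, -0.035]
force: [0.3, 0.3, -0.2]
opening: 0.616
```

```bash
python3 -c "
from h import *
st()"
```

```text
t 18.27 pos [0.56   0.0389 0.0839] phi 2.803 r 0.0857 rel 0.253 F [ 0.3  0.3 -0.2] push -0.4 radial_out 0.2 op 0.616
```

Released cleanly; rise straight up and look.

Request:
apply_moves:
  moves:
    - [[0,-3,0],0,0.3]
    - [[0,-7,0],0,0.3]
    - [[0,-12,0],0,0.3]
    - [[0,-17,0],0,0.3]
    - [[0,-22,0],0,0.3]
    - [[0,-22,0],0,0.3]
    - [[0,-22,0],0,0.3]

```text
time_s: 19.15
eef_pos: [0.5594, 0.0388, 0.3029]
ee_rot: [0.035, 0.706, -0.706, -0.035]
force: [0.4, 0.1, -1.2]
opening: 0.7
```

Run:
```python
from h import *
st()
im=vision.grab_frame('side');cv2.imwrite('pics/f1.png',cv2.resize(im[170:280,210:370],None,fx=5,fy=5,interpolation=3))
c=vision.calibration('wrist');w=vision.grab_frame('wrist');cv2.imwrite('pics/f2.png',cv2.resize(w,(800,600),interpolation=3))
im=vision.grab_frame('side');cv2.imwrite('pics/f3.png',im)
import pickle;pickle.dump(c,open('w3.pkl','wb'))
```

```text
t 19.15 pos [0.5594 0.0388 0.3029] phi 2.807 r 0.0862 rel 0.249 F [ 0.4  0.1 -1.2] push -0.2 radial_out 0.4 op 0.700
```

View pics/f1.png

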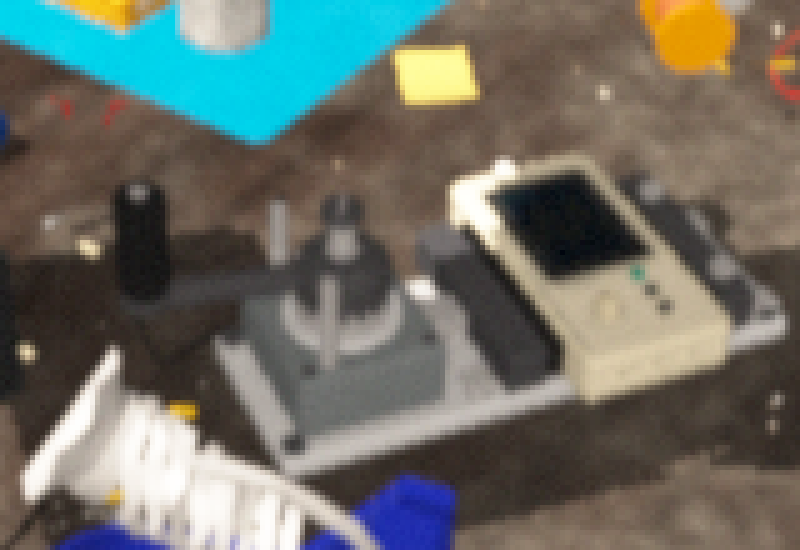

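View pics/f2.png

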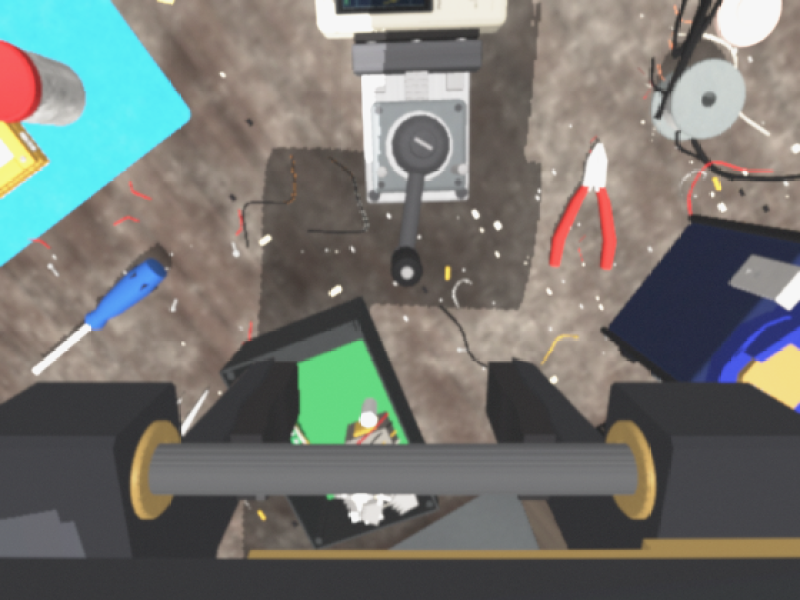

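Run:
```python
from h import *
import pickle
c=pickle.load(open('w3.pkl','rb'));b=vision.calibration('side')
for w,s,n in [((406,271),(139,190),'knob .125'),((423,143),(342,202),'spindle .104')]:
    o1,d1=px2ray(c,w[0]/1.42857,w[1]/1.42857);o2,d2=px2ray(b,210+s[0]/5,170+s[1]/5)
    t=np.linalg.lstsq(np.c_[d1,-d2],o2-o1,rcond=None)[0];print(n,o1+d1*t[0],o2+d2*t[1])
```

```text
knob .125 [0.5595501  0.02827175 0.12748893] [0.55983657 0.02812418 0.12742826]
spindle .104 [0.64096994 0.00887544 0.10740627] [0.64200951 0.00841362 0.1074738 ]
```

Request:
apply_moves:
  moves:
    - [[-0.1,5,1.0],0,0.3]
    - [[-0.1,10,1.0],0,0.3]
    - [[-0.1,15,1.0],0,0.3]
    - [[-0.1,19,1.0],0,0.3]
    - [[-0.1,21.7,1.0],0,0.3]
    - [[-0.1,21.7,1.0],0,0.6]
    - [[-0.1,21.7,1.0],0,0.8]
    - [[-0.1,21.7,1.0],0,0.9]
    - [[-0.1,21.7,1.0],0,0.9]
  grip_force: 15

```text
time_s: 20.42
eef_pos: [0.5606, 0.0283, 0.088]
ee_rot: [-0.036, -0.706, 0.706, 0.034]
force: [0.2, -0.1, 0.2]
opening: 0.274
```

```bash
python3 -c "
from h import *
st()"
```

```text
t 20.43 pos [0.5606 0.0283 0.088 ] phi 2.923 r 0.0821 rel 0.133 F [ 0.2 -0.1  0.2] push 0.1 radial_out 0.2 op 0.274
```

Request:
apply_moves:
  moves:
    - [[0.2,0.2,0],0,0.9]
    - [[0.2,0.2,0],0,0.9]

```text
time_s: 20.68
eef_pos: [0.5599, 0.0282, 0.0871]
ee_rot: [-0.037, -0.706, 0.706, 0.033]
force: [0.2, 0.2, 7.0]
opening: 0.244
```

```bash
python3 -c "
from h import *
st();rows(2.91,2.81,8)"
```

```text
t 20.68 pos [0.5599 0.0282 0.0871] phi 2.926 r 0.0828 rel 0.130 F [0.2 0.2 7. ] push -0.3 radial_out 0.1 op 0.244
[[-0.01, 0, -0.11], 0, 0.9], [[-0.03, 0, -0.21], 0, 0.9], [[-0.05, 0, -0.32], 0, 0.9], [[-0.07, 0, -0.42], 0, 0.9], [[-0.09, 0, -0.52], 0, 0.9], [[-0.11, 0, -0.63], 0, 0.9], [[-0.13, 0, -0.73], 0, 0.9], [[-0.15, 0, -0.84], 0, 0.9],
```

Run:
```python
from h import *
import pickle
c=pickle.load(open('w1.pkl','rb'));b=vision.calibration('side')
for w,s,n in [((399,272),(130,107),'knob .125'),((440.5,148),(320,143),'spindle .104')]:
    o1,d1=px2ray(c,w[0]/1.42857,w[1]/1.42857);o2,d2=px2ray(b,210+s[0]/4.7,180+s[1]/4.7)
    t=np.linalg.lstsq(np.c_[d1,-d2],o2-o1,rcond=None)[0];print(n,o1+d1*t[0],o2+d2*t[1])
im=vision.grab_frame('side');cv2.imwrite('pics/g1.png',cv2.resize(im[170:280,210:370],None,fx=5,fy=5,interpolation=3))
a=cv2.imread('pics/side0.png')[170:280,210:370];f=cv2.imread('pics/f3.png')[170:280,210:370]
cv2.imwrite('pics/cmp.png',cv2.resize(np.hstack([a[:85,:100],f[:85,:100]]),None,fx=4,fy=4,interpolation=3))
```

```text
knob .125 [0.56420215 0.04447809 0.12894041] [0.56578593 0.0436642  0.12860008]
spindle .104 [0.64099335 0.00894489 0.10733785] [0.64144027 0.00874931 0.10736979]
```

View pics/cmp.png

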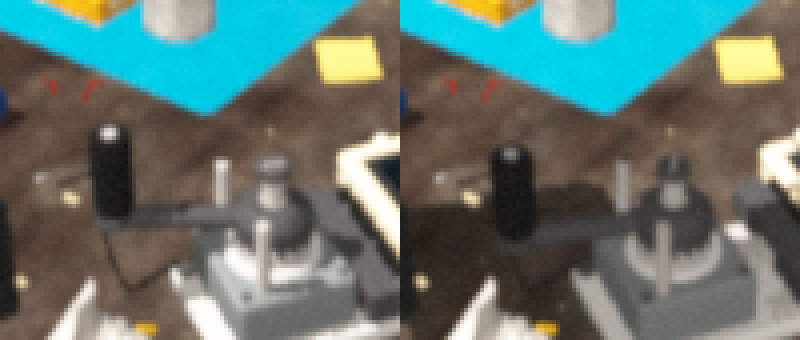

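Request:
apply_moves:
  moves:
    - [[-0.01,-0.1,-0.11],0,0.9]
    - [[-0.03,-0.1,-0.21],0,0.9]
    - [[-0.05,-0.1,-0.32],0,0.9]

```text
time_s: 21.1
eef_pos: [0.5605, 0.0311, 0.0871]
ee_rot: [-0.037, -0.706, 0.707, 0.034]
force: [3.6, -2.4, 6.0]
opening: 0.241
```

```bash
python3 -c "
from h import *
st()"
```

```text
t 21.10 pos [0.5605 0.0311 0.0871] phi 2.891 r 0.0829 rel 0.165 F [ 3.6 -2.4  6. ] push 1.4 radial_out 4.1 op 0.241
```

Request:
apply_moves:
  moves:
    - [[-0.02,0,-0.1],0,0.9]
    - [[-0.04,0,-0.2],0,0.9]

```text
time_s: 21.35
eef_pos: [0.5609, 0.0326, 0.0871]
ee_rot: [-0.036, -0.706, 0.707, 0.034]
force: [3.4, -6.5, 7.1]
opening: 0.243
```

```bash
python3 -c "
from h import *
st()"
```

```text
t 21.35 pos [0.5609 0.0326 0.0871] phi 2.872 r 0.0829 rel 0.184 F [ 3.4 -6.5  7.1] push 5.4 radial_out 5.0 op 0.243
```

Request:
apply_moves:
  moves:
    - [[-0.02,0,-0.1],0,0.9]
    - [[-0.04,0,-0.2],0,0.9]

```text
time_s: 21.6
eef_pos: [0.5613, 0.034, 0.0871]
ee_rot: [-0.036, -0.705, 0.707, 0.034]
force: [1.9, -7.4, 7.4]
opening: 0.242
```

```bash
python3 -c "
from h import *
st()"
```

```text
t 21.60 pos [0.5613 0.034  0.0871] phi 2.855 r 0.0829 rel 0.201 F [ 1.9 -7.4  7.4] push 6.6 radial_out 3.9 op 0.242
```

Request:
apply_moves:
  moves:
    - [[-0.03,0,-0.1],0,0.9]
    - [[-0.05,0,-0.2],0,0.9]

```text
time_s: 21.85
eef_pos: [0.5617, 0.0354, 0.0871]
ee_rot: [-0.036, -0.705, 0.708, 0.034]
force: [2.3, -10.1, 7.9]
opening: 0.242
```

```bash
python3 -c "
from h import *
st()"
```

```text
t 21.85 pos [0.5617 0.0354 0.0871] phi 2.836 r 0.0829 rel 0.220 F [  2.3 -10.1   7.9] push 8.9 radial_out 5.2 op 0.242
```

Request:
apply_moves:
  moves:
    - [[-0.03,0,-0.1],0,0.9]
    - [[-0.05,0,-0.2],0,0.9]

```text
time_s: 22.1
eef_pos: [0.5622, 0.0368, 0.0871]
ee_rot: [-0.036, -0.705, 0.708, 0.034]
force: [-0.3, -11.4, 8.3]
opening: 0.244
```

```bash
python3 -c "
from h import *
st()"
```

```text
t 22.10 pos [0.5622 0.0368 0.0871] phi 2.818 r 0.0829 rel 0.238 F [ -0.3 -11.4   8.3] push 10.9 radial_out 3.3 op 0.244
```

Request:
apply_moves:
  moves:
    - [[-0.03,0,-0.07],0,0.9]
    - [[-0.04,0,-0.12],0,0.9]

```text
time_s: 22.35
eef_pos: [0.5625, 0.0378, 0.087]
ee_rot: [-0.036, -0.705, 0.708, 0.034]
force: [-0.4, -12.0, 9.9]
opening: 0.244
```

```bash
python3 -c "
from h import *
st()"
```

```text
t 22.35 pos [0.5625 0.0378 0.087 ] phi 2.806 r 0.0829 rel 0.250 F [ -0.4 -12.    9.9] push 11.5 radial_out 3.6 op 0.244
```

Request:
apply_moves:
  moves:
    - [[0.05,-0.05,0.2],0,0.9]
    - [[0.08,-0.1,0.4],0,0.9]
    - [[0.12,-0.1,0.55],0,0.9]

```text
time_s: 22.72
eef_pos: [0.5612, 0.0337, 0.0873]
ee_rot: [-0.036, -0.705, 0.707, 0.034]
force: [5.5, -4.4, 1.3]
opening: 0.245
```

```bash
python3 -c "
from h import *
st()"
```

```text
t 22.73 pos [0.5612 0.0337 0.0873] phi 2.857 r 0.0829 rel 0.199 F [ 5.5 -4.4  1.3] push 2.7 radial_out 6.5 op 0.245
```

Push eased; open and rise.

Request:
apply_moves:
  moves:
    - [[0.02,0,0.1],0,0.9]
    - [[0.02,0,0.1],0,0.7]
    - [[0.02,0,0.1],0,0.4]
    - [[0.02,0,0.1],0,0.2]
    - [[0.02,0,0.1],0,0.2]
    - [[0.02,-3,0.1],0,0.2]
    - [[0.02,-8,0.1],0,0.2]
    - [[0.02,-13,0.1],0,0.2]
    - [[0.02,-18,0.1],0,0.2]
    - [[0.02,-22,0.1],0,0.2]
    - [[0.02,-22,0.1],0,0.2]
    - [[0.02,-22,0.1],0,0.2]

```text
time_s: 24.22
eef_pos: [0.5591, 0.0345, 0.3057]
ee_rot: [0.034, 0.706, -0.706, -0.036]
force: [0.3, 0.4, 0.0]
opening: 0.798
```

Run:
```python
from h import *
st()
im=vision.grab_frame('side');cv2.imwrite('pics/f4.png',cv2.resize(im[170:280,210:370],None,fx=5,fy=5,interpolation=3))
w=vision.grab_frame('wrist');cv2.imwrite('pics/f5.png',cv2.resize(w,(800,600),interpolation=3))
```

```text
t 24.23 pos [0.5591 0.0345 0.3057] phi 2.855 r 0.0851 rel 0.201 F [0.3 0.4 0. ] push -0.4 radial_out 0.2 op 0.798
```

View pics/f4.png

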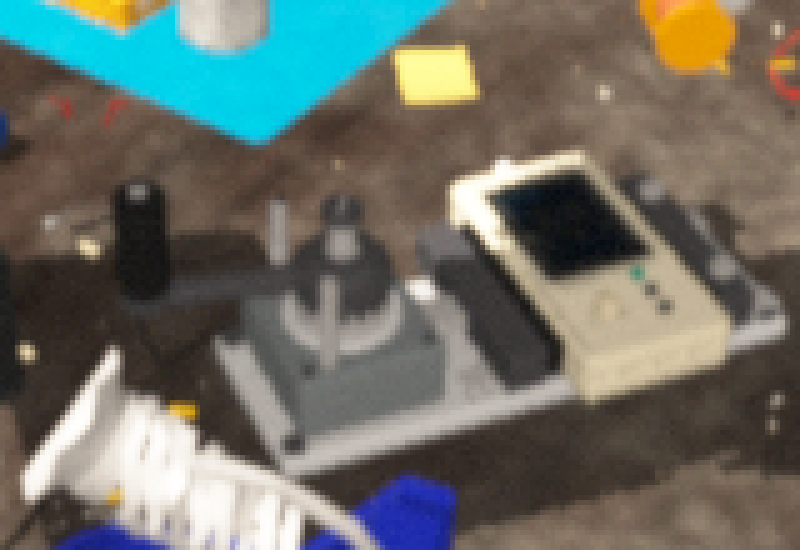

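View pics/f5.png

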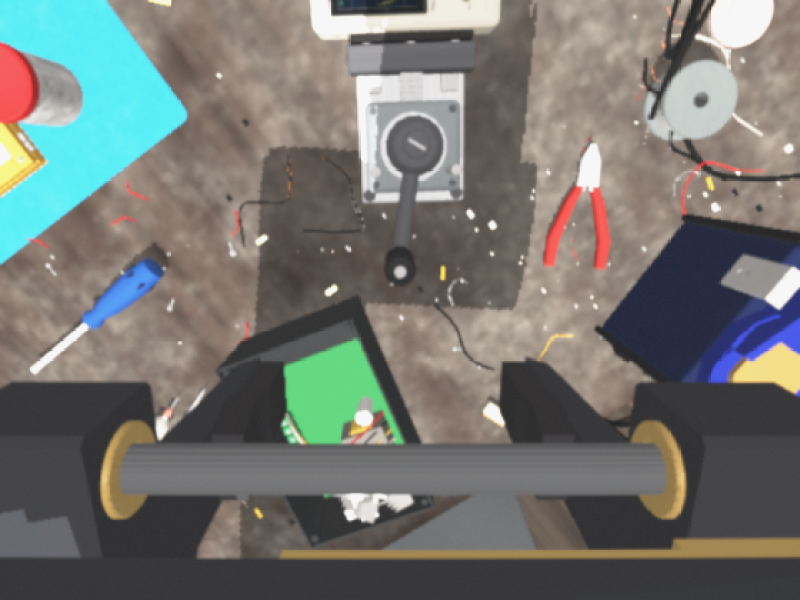

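```bash
python3 -c "
from workcell import manip
print(manip.close_job())"
```

```text
the job is handed in; nothing more can be done
None
```

The oscilloscope is clamped between both jaws and I handed the job in at about 24 s of robot time. No verdict was returned.

**Turning:** I turned the lever clockwise in three strokes. Between strokes I lifted it about 10 mm, swung it back three teeth (1.18 rad) and let it drop in. The tool came back to seated height each time.

**Tightening:** The push was mostly 6.5–7.8 N while the jaw ran free, with one 9.0 N reading mid-stroke that fell back to 6.5 N at the next check. It rose to 9–10 N once the scope stopped moving against the fixed jaw. I stopped at 12.0 N, eased off and opened the gripper.

**Last checks:**
- **Lever down:** Camera triangulation puts the knob top 20–21 mm above the spindle top, as at the start, so the lever is down in its serrations. The absolute heights from that triangulation read about 3 mm high for both points.
- **Lever angle after release:** After the first release the knob had come back about 9 mm (0.1 rad), more than the 0.04 rad of play given. I gripped it again and pushed. The push rose to 11.5 N at the earlier end position.
- **Jaw holding:** The spindle slot and the scope looked the same in the pictures before and after that second push. I take this to mean the jaw held and the lever only sprang back. I could not measure the clamping force directly.
- **Other things:** I saw no change in the other objects that were in view. At the end the gripper was about 18 cm above the knob, touching nothing.

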